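# Clear the cutting mat: knives away, every jar closed

## Task

Tidy up the craft bench. First put the sharp things away: pick up the two craft knives together in one grip and lay them side by side, flat and lengthwise, in the wooden tray, leaving the lids where they lie until that is done; then close each of the three glass jars with the lid of its own size, seated flat on the rim. Keep the jars standing and do not disturb the paper butterfly.

Things in the scene. Friction and masses are not known exactly. Their poses are not given: they have to be found in the camera images.
- lid_small: small lid, loose, lying knob up: wooden disc 54 mm across, 6 thick; on it a round knob 22 mm across, 26 tall; under it a tapered cork plug 14 mm deep, 40 mm across at the top, 22 at the foot. Origin: centre of the plug's foot; z up (disc z 14-20 mm, knob 20-46). Fits the small jar: seated, the disc lies on the rim, origin 51 mm above the jar's; the taper centres it from 8 mm off.
- jar_small: the small jar: open straight glass jar, 52 mm outside diameter, 65 mm tall, wall 4 mm (mouth 44 mm across), standing loose on the bench, about 160 g, with pale wood shavings in its lower part (fixed, seen only). Origin: centre of its underside; z up.
- lid_medium: medium lid, loose, lying knob up: wooden disc 70 mm across, 6 thick; on it a round knob 22 mm across, 26 tall; under it a tapered cork plug 14 mm deep, 56 mm across at the top, 38 at the foot. Origin: centre of the plug's foot; z up (disc z 14-20 mm, knob 20-46). Fits the medium jar: seated, the disc lies on the rim, origin 61 mm above the jar's; the taper centres it from 8 mm off.
- jar_medium: the medium jar: open straight glass jar, 68 mm outside diameter, 75 mm tall, wall 4 mm (mouth 60 mm across), standing loose on the bench, about 280 g, with pale wood shavings in its lower part (fixed, seen only). Origin: centre of its underside; z up.
- lid_large: large lid, loose, lying knob up: wooden disc 88 mm across, 6 thick; on it a round knob 22 mm across, 26 tall; under it a tapered cork plug 14 mm deep, 74 mm across at the top, 56 at the foot. Origin: centre of the plug's foot; z up (disc z 14-20 mm, knob 20-46). Fits the large jar: seated, the disc lies on the rim, origin 71 mm above the jar's; the taper centres it from 8 mm off.
- jar_large: the large jar: open straight glass jar, 86 mm outside diameter, 85 mm tall, wall 4 mm (mouth 78 mm across), standing loose on the bench, about 420 g, with pale wood shavings in its lower part (fixed, seen only). Origin: centre of its underside; z up.
- knife_a: craft knife lying flat, loose, 138 mm long: square aluminium handle 96 x 12 x 12 mm, dark collar, yellow blade cap 9 mm wide. Origin: centre of the handle's underside; x along the knife to the cap (handle x -48 to 48 mm, cap end 90), z up. At the start knife_b lies beside it on its +y side, same way round, 3 to 5 mm between the handles.
- knife_b: craft knife lying flat, loose, 138 mm long: square aluminium handle 96 x 12 x 12 mm, dark collar, yellow blade cap 9 mm wide. Origin: centre of the handle's underside; x along the knife to the cap (handle x -48 to 48 mm, cap end 90), z up. At the start its twin knife_a lies beside it on its -y side, same way round, 3 to 5 mm between the handles.
- tray: shallow dark wooden tool tray, fixed, 196 x 116 mm outside and 18 mm high, walls 5 mm and floor 5 mm thick (inside 186 x 106 mm). Origin: centre of its underside; x along its length, z up.
- butterfly: the unfinished paper-cut butterfly, white with black patches and a pale wooden body, about 85 x 125 mm and 4 mm thick, lying loose on the mat; a bystander, not to be disturbed. Origin: its centre, on its underside.
Not all that is in view belongs to the job. What is shaped like the jar_large but black, blue or green is not meant.

How it is judged:
On the way, in this order (a step that is already met when the one before it is completed fails the run):
1. both knives are lifted clear of the bench together, one grip holding both, the lids still where they lay (height (world z) of each of knife_a, knife_b above 0.03 m and contact force between the fingers and knife_a above 0.5 N and contact force between the fingers and knife_b above 0.5 N and distance of each of lid_small, lid_medium, lid_large from where it was at the start of the episode below 0.04 m), for 0.2 s.
2. both knives lie released in the tray, side by side and lengthwise, the lids still where they lay (within 40 mm) (x of knife_a in the frame of tray between -0.06 and 0.06 m and y of knife_a in the frame of tray between -0.05 and 0.05 m and z of knife_a in the frame of tray between 0 and 0.018 m and angle between the x axis of each of knife_a, knife_b and the x axis of tray, either way round below 0.3 rad and angle between each of knife_a, knife_b's own x axis and vertical above 1.47 rad and linear speed of each of knife_a, knife_b below 0.02 m/s and x of knife_b in the frame of tray between -0.06 and 0.06 m and y of knife_b in the frame of tray between -0.05 and 0.05 m and z of knife_b in the frame of tray between 0 and 0.018 m and distance between knife_a and knife_b below 0.045 m and angle between the x axis of knife_a and the x axis of knife_b, either way round below 0.25 rad and contact force between the fingers and knife_a below 0.1 N and contact force between the fingers and knife_b below 0.1 N and distance of each of lid_small, lid_medium, lid_large from where it was at the start of the episode below 0.04 m), for 0.2 s.
At the end, for the whole second after the job is handed in: Each lid on its own jar: centred within 8 mm, height within 4 mm of seated, lid and jar upright within 0.1 rad. Both knives flat on the tray floor, within 0.3 rad of its length, centres under 45 mm apart, parallel within 0.25 rad. All at rest (under 20 mm/s) (horizontal distance between lid_small and jar_small below 0.008 m and z of lid_small in the frame of jar_small between 0.047 and 0.055 m and angle between each of lid_small, jar_small, lid_medium, jar_medium, lid_large, jar_large's own z axis and vertical below 0.1 rad and linear speed of each of lid_small, jar_small, lid_medium, jar_medium, lid_large, jar_large, knife_a, knife_b below 0.02 m/s and horizontal distance between lid_medium and jar_medium below 0.008 m and z of lid_medium in the frame of jar_medium between 0.057 and 0.065 m and horizontal distance between lid_large and jar_large below 0.008 m and z of lid_large in the frame of jar_large between 0.067 and 0.075 m and x of knife_a in the frame of tray between -0.06 and 0.06 m and y of knife_a in the frame of tray between -0.05 and 0.05 m and z of knife_a in the frame of tray between 0 and 0.018 m and angle between the x axis of each of knife_a, knife_b and the x axis of tray, either way round below 0.3 rad and angle between each of knife_a, knife_b's own x axis and vertical above 1.47 rad and x of knife_b in the frame of tray between -0.06 and 0.06 m and y of knife_b in the frame of tray between -0.05 and 0.05 m and z of knife_b in the frame of tray between 0 and 0.018 m and distance between knife_a and knife_b below 0.045 m and angle between the x axis of knife_a and the x axis of knife_b, either way round below 0.25 rad); the robot touches nothing.
It fails at once if the butterfly is shifted more than 20 mm (distance of butterfly from where it was at the start of the episode above 0.02 m).
It also fails if it takes over 109 s, if anything falls off the work surface, if the arm or the gripper's body presses on something with over 40 N, if the wrist force passes 120 N, or if a joint passes its speed limit or range.

## Robot

A 7-joint arm with a two-finger parallel gripper is mounted at the origin on the work surface. World frame = base frame: x ahead of the robot, y to its left, z up, the work surface at z = 0. Lengths are in m, angles in rad, forces in N, time in s.
With the tool pointing down it reaches from about 0.4 to 0.85 m from the base axis. Payload 4.4 kg.
Tool frame: the origin (TCP) lies midway between the tips of the shut fingers; the grasp point (between the pads) lies 19 mm behind it; z points along the fingers, y is the line along which they close (so a half turn about z gives the same grasp; the last joint's range is limited). The gripper opens to 94 mm and grips with 3 to 60 N. Pads are 16 mm wide; open, the fingers measure 119 mm over their backs; the gripper's body (75 mm by 177 mm) begins 78 mm behind the grasp point.
Start: joints at [-1.31, 0.628, 0.038, 1.517, -0.027, 0.996, -0.02], TCP at [0.209, 0.616, 0.185] pointing down, gripper open.
Joint ranges: [-3.06, 3.06], [-0.37, 2.12], [-1.25, 1.32], [0.18, 2.47], [-1.1, 4.24], [0.23, 1.98], [-2.94, 2.94]. Speed limits (rad/s): [2.57, 2.57, 3.14, 3.14, 3.14, 3.14, 3.14].

## Interface

Orientations are given as a unit quaternion [w, x, y, z].
In Python, from station import ctrl gives the robot as it stands.
- The arm moves only by the tool servo_tool, never from a script. Its argument "steps" is one flat list of numbers, 5 for each row, row after row: the shift along the tool's x, y, z in mm, then the turn about the tool's z in degrees, then the opening, from 0 (shut) to 1 (fully open). In form: [dx, dy, dz, spin, gripper, dx, dy, dz, spin, gripper, ...]. A call has exactly 5 rows; each row shifts and turns the commanded pose from where the row before left it, along the tool's axes as they then stand; what a row does not reach is not made up. A row lasts 1/12 s, in which the tool goes at most 41.7 mm and 7.16 degrees, less where a joint would pass 70% of its speed; a pose out of reach is approached as far as the arm can. A call with a gripper value outside its range is refused whole. The fingers move at their own pace and stop on an object; the grip force is fixed at half the most. Time passes only in rows, so rows that do not move let the fingers close, or fill a call up. It gives the time, the measured TCP pose, the force, the opening and the grip force at its end, in the units of the state.
- ctrl.read_state(): the state, without advancing time (a new reading comes with each control period).
- ctrl.grab_frame(name): name is "side" or "top" or "wrist"; returns (picture, depth): 400x640x3 uint8, red, green, blue; 400x640 float32, m along the optical axis (not along the pixel's ray), 0 where there is no reading.
- ctrl.camera_model(name): a dict with "mtx" (3x3 intrinsics, pixels), "extrinsics" (4x4, takes a point from camera to world coordinates); the wrist camera has in their place "mount" (4x4, takes a point from camera to tool coordinates, whose origin is the TCP and whose axes are the flange's). Camera axes: x right, y down, z forward; pixel columns grow to the right and rows downward; lengths in m; the calibration is good to about 2 mm. The wrist camera is an equidistant fisheye: a pixel r from the principal point sees the ray r / f radians off the axis. A picture is of the moment at which its call begins: read the wrist's pose just before it. camera_model takes no time and is no camera call.
- ctrl.sign_off(): hands the job in; it is judged then, once.
The state is a dict: "time_s": time; "joint_positions": joint angles; "qvel": joint speeds; "joint_torque": joint torques, N m; "position": TCP position; "orientation": TCP orientation; "contact_force": force on the tool from outside, world axes, zero at the start; "wrist_torque": the same for the moment, N m; "width": finger opening in m; "finger_force": force on a finger pad.
Only numpy, scipy, OpenCV 4.12 (cv2) and the standard library are available. Lean on these libraries where they do the work, as an engineer would, in place of code of your own. Each camera call takes 0.05 s, during which the arm holds its last target. There are 200 camera calls.

## Working session

There is one attempt and no reset: what is moved stays moved. The work goes in short steps, Python scripts to look and compute and a tool call to move; the robot and the scene stay as the last step left them, time stands still between calls to the robot, and variables do not carry over. Pictures are saved under pics/ and viewed, at most 14 in all, crops included, and the job is handed in when it is done.

Besides the shell and the picture viewer there is one more tool, called after ">>>" as name(argument=value, ...), one argument or row to a line, values as JSON. servo_tool: Moves the arm, as the interface text tells. Its arguments: {"type":"object","properties":{"steps":{"type":"array"}},"required":["steps"]}

```bash
mkdir -p pics; python3 - <<'E'
from station import ctrl
import cv2,numpy as np
s=ctrl.read_state();print({k:np.round(v,3).tolist() for k,v in s.items()})
for n in ["top","side"]:
    p,d=ctrl.grab_frame(n);cv2.imwrite(f"pics/{n}0.png",p[:,:,::-1]);np.savez(f"{n}0.npz",p=p,d=d)
    c=ctrl.camera_model(n);print(n,np.round(c["mtx"],1).tolist(),np.round(c["extrinsics"],3).tolist())
print(ctrl.camera_model("wrist"))
E
```

```text
{'time_s': 0.0, 'joint_positions': [-1.31, 0.629, 0.038, 1.518, -0.027, 0.996, -0.02], 'qvel': [-0.001, -0.001, -0.0, 0.001, -0.001, -0.002, 0.001], 'joint_torque': [-0.0, -54.973, 1.144, -18.663, -0.052, 0.024, 0.0], 'position': [0.208, 0.615, 0.184], 'orientation': [-0.0, 0.163, 0.987, -0.001], 'contact_force': [0.022, 0.137, 0.306], 'wrist_torque': [-0.001, -0.052, -0.029], 'finger_force': 0.0, 'width': 0.094}
top [[468.9, 0.0, 317.6], [0.0, 468.9, 200.2], [0.0, 0.0, 1.0]] [[0.007, -0.994, 0.11, 0.477], [-1.0, -0.007, 0.001, -0.011], [-0.001, -0.11, -0.994, 1.165], [0.0, 0.0, 0.0, 1.0]]
side [[429.7, 0.0, 321.7], [0.0, 429.7, 199.2], [0.0, 0.0, 1.0]] [[-0.961, -0.201, 0.19, 0.367], [-0.277, 0.7, -0.658, 0.724], [-0.0, -0.685, -0.728, 0.86], [0.0, 0.0, 0.0, 1.0]]
{'mtx': array([[309.70691629,   0.        , 319.77148115],
       [  0.        , 309.70691629, 201.63767858],
       [  0.        ,   0.        ,   1.        ]]), 'mount': array([[ 5.81190064e-04, -9.58405284e-01, -2.85410185e-01,
         8.42094293e-02],
       [ 9.99999770e-01,  6.57059112e-04, -1.70067494e-04,
         9.56552178e-04],
       [ 3.50524947e-04, -2.85410021e-01,  9.58405445e-01,
        -1.99127978e-01],
       [ 0.00000000e+00,  0.00000000e+00,  0.00000000e+00,
         1.00000000e+00]])}
```

View pics/top0.png

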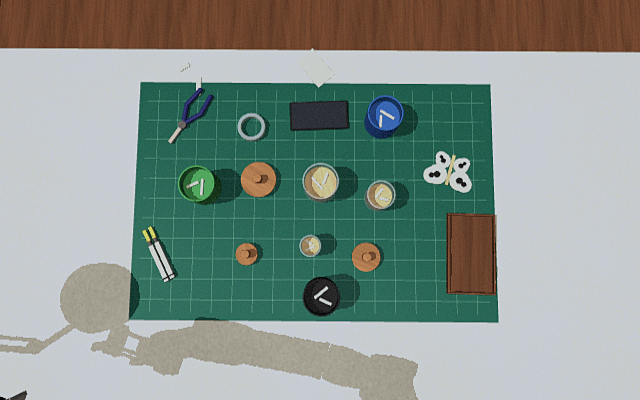

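View pics/side0.png

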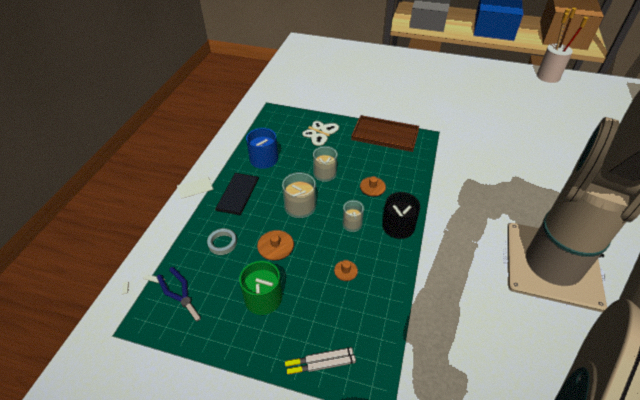

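The top view shows the knives at (158,253), tray (471,254), butterfly (447,172). Lids are L (258,179), S (246,254) and M (366,257); jars are L (320,182), M (380,195) and S (310,245). The side view agrees with this layout.

```bash
cat > h.py <<'E'
import numpy as np,cv2
from station import ctrl
def W(n,d):
    c=ctrl.camera_model(n);K=c["mtx"];E=c["extrinsics"]
    v,u=np.mgrid[0:400,0:640]
    P=np.stack([(u-K[0,2])/K[0,0]*d,(v-K[1,2])/K[1,1]*d,d],-1)
    return P@E[:3,:3].T+E[:3,3]
def ray(n,u,v,z):
    c=ctrl.camera_model(n);K=c["mtx"];E=c["extrinsics"]
    r=E[:3,:3]@np.array([(u-K[0,2])/K[0,0],(v-K[1,2])/K[1,1],1]);o=E[:3,3]
    return o+r*(z-o[2])/r[2]
E
python3 - <<'E'
from h import *
f=np.load("top0.npz");p,d=f["p"],f["d"];X=W("top",d);hsv=cv2.cvtColor(p,cv2.COLOR_RGB2HSV)
np.set_printoptions(precision=4,suppress=True,linewidth=180)
print("bench z",np.median(X[330:,300:310,2]),np.median(X[130:150,430:440,2]))
def box(u,v,r):
    m=np.zeros((400,640),bool);m[v-r:v+r,u-r:u+r]=1;return m
for n,u,v,r in[("L",258,179,24),("S",246,254,16),("M",366,257,20)]:
    b=box(u,v,r); m=b&(hsv[...,0]<20)&(hsv[...,1]>90)
    for lo,hi in[(.01,.03),(.035,.06)]:
        q=X[m&(X[...,2]>lo)&(X[...,2]<hi)];print("lid",n,lo,len(q),np.median(q,0),(q.min(0)+q.max(0))[:2]/2,np.ptp(q,0)[:2])
for n,u,v,r in[("L",320,182,26),("M",380,195,22),("S",310,245,16)]:
    b=box(u,v,r);z=X[b][:,2];q=X[b];print("jar",n,"hist",np.histogram(z,np.arange(0,.1,.01))[0])
    h={"L":.085,"M":.075,"S":.065}[n];q=q[abs(z-h)<.008]
    if len(q):print(len(q),(q.min(0)+q.max(0))/2,np.ptp(q,0))
print(X[182,296:346,2]);print(X[245,296:326,2])
b=box(158,253,32);m=b&(hsv[...,0]>22)&(hsv[...,0]<35)&(hsv[...,1]>120)
w=b&(hsv[...,1]<70)&(hsv[...,2]>120)&(X[...,2]>.004)
for nm,mm in(("cap",m),("white",w)):
    q=X[mm];print(nm,len(q),q.mean(0),cv2.minAreaRect(q[:,:2].astype(np.float32)*1000))
t=box(471,254,50)&(hsv[...,0]<20)&(hsv[...,1]>60);q=X[t];print("tray",len(q),cv2.minAreaRect(q[:,:2].astype(np.float32)*1000),np.percentile(q[:,2],[5,50,95]))
t=box(447,172,32)&(hsv[...,1]<70)&(hsv[...,2]>120);q=X[t];print("bfly",(q.min(0),q.max(0)))
# obstacles
for n,u,v in[("green",197,184),("black",321,296),("blue",384,115)]:
    q=X[box(u,v,26)];q=q[q[:,2]>.06];print(n,(q.min(0)+q.max(0))/2,np.ptp(q,0),q[:,2].max())
g=cv2.resize(p[140:320,120:220],None,fx=4,fy=4,interpolation=cv2.INTER_CUBIC)[200:,:]
g2=cv2.resize(p[145:275,280:410],None,fx=4,fy=4,interpolation=cv2.INTER_CUBIC)
a=np.zeros((520,800,3),np.uint8);a[:520,:280]=g[:520,:280];a[:,280:]=g2[:,:520];cv2.imwrite("pics/c.png",a[...,::-1])
E
```

```text
bench z -0.0015676149235851478 -0.0008692259959872661
lid L 0.01 890 [0.6527 0.1371 0.0183] [0.655  0.1383] [0.0854 0.085 ]
lid L 0.035 66 [0.6533 0.1373 0.0429] [0.6535 0.1374] [0.0205 0.0195]
lid S 0.01 299 [0.4704 0.1609 0.0185] [0.4716 0.1625] [0.0508 0.0514]
lid S 0.035 70 [0.4705 0.1629 0.0439] [0.4705 0.1633] [0.019  0.0211]
lid M 0.01 571 [ 0.4653 -0.1256  0.0185] [ 0.4654 -0.127 ] [0.0676 0.0664]
lid M 0.035 65 [ 0.4655 -0.1257  0.0443] [ 0.4655 -0.127 ] [0.0189 0.0217]
jar L hist [524  13   9  18  47 774  42  55 183]
205 [ 0.6416 -0.015   0.0827] [0.0857 0.0841 0.01  ]
jar M hist [428  11  15  33 442  39  54 142   0]
168 [ 0.6116 -0.1584  0.0726] [0.0641 0.0666 0.0105]
jar S hist [208   0  14 240   8  11 105   0   0]
112 [0.4915 0.0085 0.0634] [0.049  0.0492 0.0106]
[-0.0025  0.0003 -0.0047 -0.0017 -0.0013  0.0048  0.0853  0.0817  0.0492  0.0518  0.0499  0.0516  0.0517  0.0561  0.0523  0.0495  0.0541  0.0505  0.0541  0.0567  0.0602  0.0531
  0.0569  0.0538  0.0521  0.0542  0.0497  0.0588  0.0574  0.0535  0.0533  0.0534  0.0509  0.0514  0.0576  0.0583  0.0523  0.0541  0.0535
[... 315 characters left out ...]
0004 -0.0001]
cap 90 [0.5183 0.4008 0.0192] ((506.390380859375, 205.01661682128906), (435.0061950683594, 32.47267532348633), 86.4798583984375)
white 378 [0.4525 0.3701 0.019 ] ((441.6583251953125, 199.8398895263672), (416.9037780761719, 95.32540130615234), 86.58792114257812)
tray 3925 ((481.1220703125, -230.6031951904297), (438.64227294921875, 197.2300567626953), 88.41419219970703) [0.0002 0.0043 0.0173]
bfly (array([ 0.4768, -0.3948, -0.006 ]), array([ 0.7334, -0.0111,  1.1646]))
green [0.5759 0.153  0.6124] [0.1981 0.3281 1.1045] 1.164621715571604
black [ 0.4045 -0.018   0.6124] [0.1446 0.0842 1.1044] 1.164621715571604
blue [ 0.6622 -0.111   0.6123] [0.3708 0.1998 1.1046] 1.164621715571604
```

View pics/c.png

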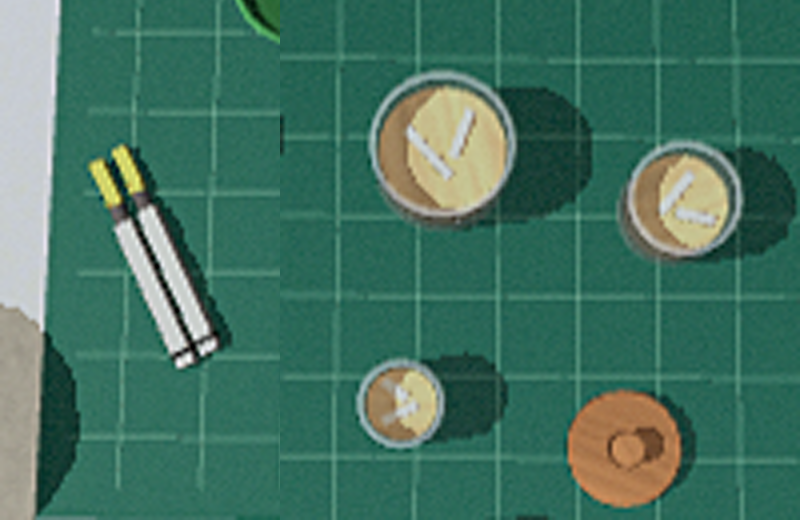

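The crop shows both knives cleanly: caps towards the upper left, handle ends lower right. The three jar rims are clear circles and measure 86/66/49 mm. I'll redo the parts that the zero-depth pixels spoiled.

```bash
python3 - <<'E'
from h import *
f=np.load("top0.npz");p,d=f["p"],f["d"];hsv=cv2.cvtColor(p,cv2.COLOR_RGB2HSV)
X=W("top",d);ok=(d>.5)
np.set_printoptions(precision=4,suppress=True,linewidth=180)
def box(u,v,r):
    m=np.zeros((400,640),bool);m[max(v-r,0):v+r,u-r:u+r]=1;return m
def proj(m,z):
    v,u=np.nonzero(m);return np.array([ray("top",a,b,z) for a,b in zip(u,v)])
b=box(158,253,32)
cap=b&(hsv[...,0]>22)&(hsv[...,0]<35)&(hsv[...,1]>120)
wh=((hsv[...,1]<70)&(hsv[...,2]>130)&b&(np.arange(640)[None]>143)).astype(np.uint8)
n,l,st,ce=cv2.connectedComponentsWithStats(wh);print(st[1:,],ce[1:])
R=lambda q:cv2.minAreaRect(q[:,:2].astype(np.float32)*1000)
qc=proj(cap,.010);print("cap",qc.mean(0),R(qc))
qh=[]
for i in range(1,n):
    if st[i,4]>30 and abs(ce[i][0]-160)<15:
        q=proj(l==i,.012);qh.append(q);print("h",q.mean(0),R(q))
q=np.vstack(qh);print("white all",q.mean(0),R(q));print("depth z",np.median(X[(wh>0)&ok&(X[...,2]<.04)][:,2]))
t=(box(471,254,48)&(hsv[...,0]<20)&(hsv[...,1]>60));q=proj(t,.018);print("tray",R(q))
t=box(447,172,32)&(hsv[...,1]<70)&(hsv[...,2]>120);q=proj(t,.004);print("bfly",q.min(0),q.max(0))
for n,u,v in[("green",197,184),("black",321,296),("blue",384,115)]:
    q=X[box(u,v,26)&ok];q=q[q[:,2]>.06];print(n,(q.min(0)+q.max(0))/2,np.ptp(q,0),q[:,2].max())
E
```

```text
[[155 241  17  34 167]
 [148 245  19  34 183]
 [169 275   5   4  12]
 [164 278   4   4  12]] [[162.8802 257.6168]
 [156.9945 261.3388]
 [171.1667 276.1667]
 [165.5    279.5   ]]
cap [0.5185 0.4042 0.01  ] ((518.111328125, 403.98651123046875), (29.821990966796875, 24.89695930480957), 28.868162155151367)
h [0.4601 0.3669 0.012 ] ((460.2948913574219, 367.06378173828125), (85.93236541748047, 11.357271194458008), 26.746896743774414)
h [0.451  0.3809 0.012 ] ((451.6923828125, 381.32794189453125), (85.8409652709961, 12.319652557373047), 26.77047348022461)
white all [0.4553 0.3742 0.012 ] ((455.8993835449219, 374.4296569824219), (87.17648315429688, 28.43391990661621), 26.69101905822754)
depth z 0.009722267878805368Traceback (most recent call last):
  File "<stdin>", line 20, in <module>
  File "<stdin>", line 8, in proj
  File "h.py", line 9, in ray
    c=ctrl.camera_model(n);K=c["mtx"];E=c["extrinsics"]
ValueError: time passes only in moves, steps and waits
```

```bash
cat > h.py <<'E'
import numpy as np,cv2
from scipy.spatial.transform import Rotation as Ro
from station import ctrl
np.set_printoptions(precision=4,suppress=True,linewidth=180)
CM={n:ctrl.camera_model(n) for n in("top","side","wrist")}
def ray(n,u,v,z):
    c=CM[n];K=c["mtx"];E=c["extrinsics"];u=np.asarray(u,float);v=np.asarray(v,float)
    r=np.stack([(u-K[0,2])/K[0,0],(v-K[1,2])/K[1,1],np.ones_like(u)],-1)@E[:3,:3].T;o=E[:3,3]
    return o+r*((z-o[2])/r[...,2])[...,None]
def W(n,d):
    c=CM[n];K=c["mtx"];E=c["extrinsics"];v,u=np.mgrid[0:400,0:640]
    return np.stack([(u-K[0,2])/K[0,0]*d,(v-K[1,2])/K[1,1]*d,d],-1)@E[:3,:3].T+E[:3,3]
def rot(s): 
    w,x,y,z=s["orientation"];return Ro.from_quat([x,y,z,w])
def go(x,y,z,yaw=None,s=None):
    "shift in tool axes (mm) to a world TCP target, spin (deg) to bring tool y to world angle yaw mod 180"
    s=s or ctrl.read_state();R=rot(s).as_matrix();ya=np.degrees(np.arctan2(R[1,1],R[0,1]))
    d=R.T@(np.array([x,y,z])-s["position"])*1000
    sp=0 if yaw is None else -((yaw-ya+90)%180-90)
    print("t",round(s["time_s"],2),"pos",np.array(s["position"]),"ya",round(ya,1),"w",round(float(s["width"]),4),"q7",round(s["joint_positions"][6],2),"-> d",np.round(d,1),"spin",round(sp,1));return d,sp
E
python3 - <<'E'
from h import *
f=np.load("top0.npz");p,d=f["p"],f["d"];hsv=cv2.cvtColor(p,cv2.COLOR_RGB2HSV);X=W("top",d);ok=d>.5
def box(u,v,r):
    m=np.zeros((400,640),bool);m[max(v-r,0):v+r,u-r:u+r]=1;return m
pr=lambda m,z:ray("top",*np.nonzero(m)[::-1],z)
R=lambda q:cv2.minAreaRect(q[:,:2].astype(np.float32)*1000)
t=(box(471,254,48)&(hsv[...,0]<20)&(hsv[...,1]>60));n,l,st,ce=cv2.connectedComponentsWithStats(t.astype(np.uint8));i=1+st[1:,4].argmax();print("tray",R(pr(l==i,.018)))
t=box(447,172,32)&(hsv[...,1]<70)&(hsv[...,2]>120);q=pr(t,.004);print("bfly",q.min(0),q.max(0))
for n,u,v in[("green",197,184),("black",321,296),("blue",384,115)]:
    q=X[box(u,v,26)&ok];q=q[q[:,2]>.06];print(n,(q.min(0)+q.max(0))/2,np.ptp(q,0))
go(.457,.374,.10,116.7)
E
```

```text
tray ((476.1067199707031, -381.849853515625), (119.51184844970703, 195.1674041748047), 88.11958312988281)
bfly [ 0.6279 -0.3929  0.004 ] [ 0.7317 -0.2731  0.004 ]
green [0.633  0.2743 0.0744] [0.0839 0.0853 0.0285]
black [ 0.3746 -0.018   0.0746] [0.0848 0.0842 0.0289]
blue [ 0.8048 -0.1679  0.0741] [0.0857 0.0859 0.0282]
t 0.1 pos [0.2084 0.615  0.184 ] ya 71.3 w 0.0936 q7 -0.02 -> d [-312.8 -148.3   84.2] spin -45.4
```

>>> servo_tool(
  steps=[-31.3,-14.8,0,0,1,-31.3,-14.8,0,0,1,-31.3,-14.8,0,0,1,-31.3,-14.8,0,0,1,-31.3,-14.8,0,0,1],
)

```text
time_s: 0.52
position: [0.3338, 0.4938, 0.1844]
orientation: [-0.0, 0.163, 0.987, -0.0]
contact_force: [0.5, -0.2, -0.4]
width: 0.0939
finger_force: 0.0
```

>>> servo_tool(
  steps=[-31.3,-14.8,0,0,1,-31.3,-14.8,0,0,1,-31.3,-14.8,0,0,1,-31.3,-14.8,0,0,1,-31.3,-14.8,0,0,1],
)

```text
time_s: 0.93
position: [0.4583, 0.3735, 0.1845]
orientation: [-0.0, 0.163, 0.987, -0.0]
contact_force: [0.5, 0.1, -0.2]
width: 0.0938
finger_force: 0.0
```

>>> servo_tool(
  steps=[0,0,16,-6.5,1,0,0,17,-6.5,1,0,0,17,-6.5,1,0,0,17,-6.5,1,0,0,17,-6.5,1],
)

```text
time_s: 1.35
position: [0.4573, 0.3747, 0.0997]
orientation: [-0.0, -0.123, 0.992, -0.0]
contact_force: [-0.6, -0.6, -0.9]
width: 0.0938
finger_force: 0.0
```

>>> servo_tool(
  steps=[0,0,0,-6.5,1,0,0,0,-6.4,1,0,0,0,0,1,0,0,0,0,1,0,0,0,0,1],
)

```text
time_s: 1.77
position: [0.4576, 0.3749, 0.1008]
orientation: [-0.0, -0.229, 0.973, 0.0]
contact_force: [-0.4, -0.5, -0.0]
width: 0.0941
finger_force: 0.0
```

```bash
python3 - <<'E'
from h import *
go(.457,.374,.004,116.7)
p,d=ctrl.grab_frame("wrist");cv2.imwrite("pics/w1.png",p[:,:,::-1])
E
```

```text
t 1.77 pos [0.4576 0.3749 0.1008] ya 116.5 w 0.0941 q7 1.15 -> d [ 0.9 -0.6 96.8] spin -0.2
```

View pics/w1.png

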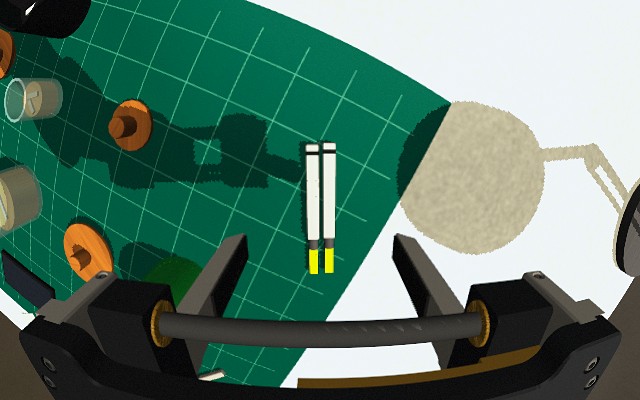

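The wrist view shows the two knives upright in the image at (320,210), midway between the fingers and aligned with them. I'll descend and grip.

>>> servo_tool(
  steps=[0,0,22,0,0.6,0,0,22,0,0.6,0,0,22,0,0.6,0,0,16,0,0.6,0,0,10,0,0.6],
)

```text
time_s: 2.23
position: [0.4568, 0.3744, 0.0072]
orientation: [-0.001, -0.23, 0.973, -0.001]
contact_force: [-0.4, 0.1, -1.1]
width: 0.0642
finger_force: 0.0
```

>>> servo_tool(
  steps=[0,0,4,0,0.6,0,0,0,0,0.6,0,0,0,0,0.4,0,0,0,0,0,0,0,0,0,0],
)

```text
time_s: 2.65
position: [0.4582, 0.3756, 0.0058]
orientation: [0.001, -0.231, 0.973, 0.0]
contact_force: [0.2, -0.5, -0.3]
width: 0.0399
finger_force: 0.0
```

>>> servo_tool(
  steps=[0,0,0,0,0,0,0,0,0,0,0,0,0,0,0,0,0,0,0,0,0,0,0,0,0],
)

```text
time_s: 3.07
position: [0.4575, 0.375, 0.0048]
orientation: [-0.0, -0.231, 0.973, 0.0]
contact_force: [-1.0, 0.5, 0.6]
width: 0.0069
finger_force: 0.0
```

```bash
python3 - <<'E'
from h import *
go(.457,.374,.004,116.7)
p,d=ctrl.grab_frame("wrist");cv2.imwrite("pics/w2.png",p[:,:,::-1])
E
```

```text
t 3.07 pos [0.4575 0.375  0.0048] ya 116.7 w 0.0069 q7 1.12 -> d [ 0.9 -0.6  0.8] spin -0.0
```

View pics/w2.png

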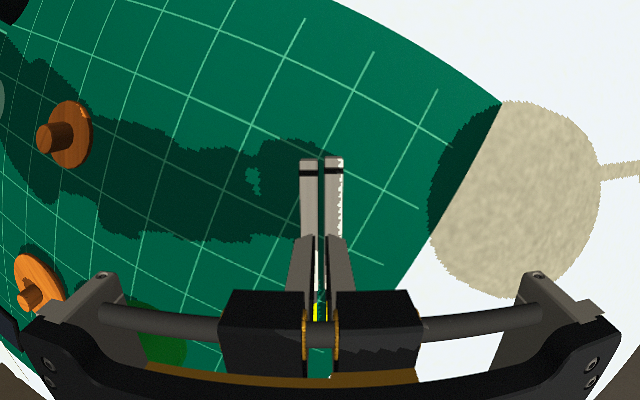

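```bash
python3 - <<'E'
from h import *
s=ctrl.read_state();print(s["width"],s["finger_force"],s["position"])
p,d=ctrl.grab_frame("side");np.savez("side1.npz",p=p,d=d);cv2.imwrite("pics/s2.png",cv2.resize(p[300:400,240:400],None,fx=5,fy=5,interpolation=cv2.INTER_CUBIC)[:,:,::-1])
E
```

```text
0.0021497909867658725 0.0 [0.4576 0.375  0.0048]
```

View pics/s2.png

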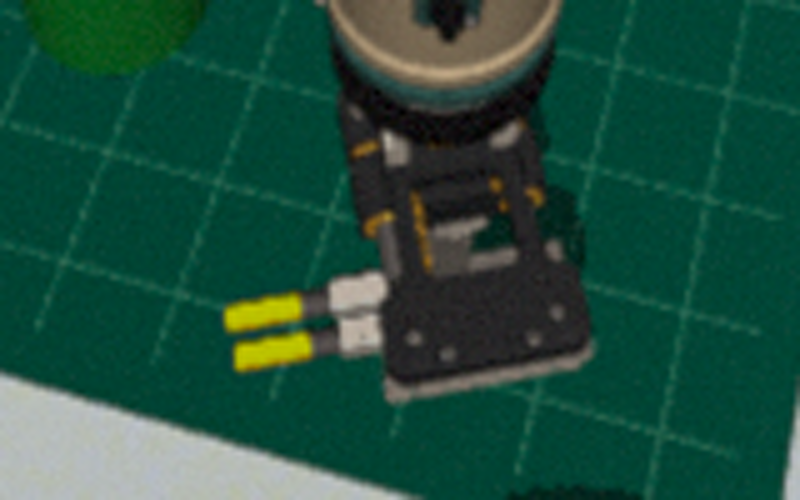

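```bash
python3 - <<'E'
from h import *
s=ctrl.read_state();p,d=ctrl.grab_frame("wrist");c=CM["wrist"];K=c["mtx"];M=c["mount"]
v,u=np.mgrid[0:400,0:640];a=(u-K[0,2])/K[0,0];b=(v-K[1,2])/K[1,1];r=np.hypot(a,b)+1e-9
t=np.tan(r)/r;P=np.stack([a*t*d,b*t*d,d],-1)@M[:3,:3].T+M[:3,3]
R=rot(s).as_matrix();X=P@R.T+s["position"]
for u0 in(306,337,320):
    print(u0);print(np.c_[np.arange(160,300,8),P[160:300:8,u0]*1000,X[160:300:8,u0,2]*1000])
print(s["width"],s["finger_force"])
E
```

```text
306
[[ 160.       52.9489   -7.6394   -4.2651    9.0333]
 [ 168.       48.0235   -7.6209   -5.6667   10.4348]
 [ 176.       43.0948   -7.6123   -6.928    11.696 ]
 [ 184.       37.7532   -7.6894   -6.3942   11.1622]
 [ 192.       32.5409   -7.7326   -6.7038   11.4718]
 [ 200.       26.818    -7.8524   -5.4548   10.2226]
 [ 208.       21.7767   -7.8569   -6.8094   11.5772]
 [ 216.       15.905    -7.9754   -5.8231   10.5908]
 [ 224.       10.4803   -8.0243   -6.4374   11.2051]
 [ 232.       83.3527    1.0924 -199.1261  203.8946]
 [ 240.        9.6377   -7.0118  -31.0222   35.7899]
 [ 248.        9.7227   -6.5428  -42.362    47.1297]
 [ 256.        9.5709   -6.1494  -52.0423   56.81  ]
 [ 264.        9.1631   -5.8213  -60.3021   65.0698]
 [ 272.        9.4177   -5.4677  -68.9856   73.7533]
 [ 280.        9.2479   -5.1836  -76.1965   80.9642]
 [ 288.        9.2253   -4.9136  -83.0533   87.8211]
 [ 296.       33.448    -2.784  -125.2627  130.0307]]
337
[[ 160.       53.3798   11.9106   -6.8913   11.6599]
 [ 168.       48.0506   12.0393   -5.7084   10.4769]
 [ 176.       42.7809   12.1276
[... 1011 characters left out ...]
2]
 [192.      29.3731   1.2791   5.2967  -0.5286]
 [200.      23.9033   1.2828   4.5467   0.2213]
 [208.      18.1485   1.2874   4.5494   0.2186]
 [216.      12.1266   1.2926   5.0421  -0.2742]
 [224.       5.8543   1.2983   5.8395  -1.0717]
 [232.      -0.0955   1.3029   5.4409  -0.6731]
 [240.      -5.8732   1.3071   4.4079   0.3598]
 [248.     -11.6747   1.3113   3.259    1.5087]
 [256.     -18.9181   1.3186   4.8209  -0.0533]
 [264.     -25.2937   1.3238   4.2494   0.5181]
 [272.     -32.5427   1.3307   4.9545  -0.187 ]
 [280.     -39.2426   1.3363   4.3285   0.439 ]
 [288.     -46.4923   1.3429   4.2834   0.484 ]
 [296.     -54.6429   1.351    5.2158  -0.4485]]
0.001088721966021322 0.0
```

The fingers shut above the knives without touching them. Wrist depth puts the real fingertips about 22–25 mm behind the reported TCP, i.e. about 27 mm above the bench, while the knife tops sit at 11–12 mm as they should. So I'll reopen and lower further in small steps, watching the force.

>>> servo_tool(
  steps=[0,0,0,0,0.6,0,0,0,0,0.6,0,0,0,0,0.6,0,0,0,0,0.6,0,0,0,0,0.6],
)

```text
time_s: 3.63
position: [0.4576, 0.375, 0.0048]
orientation: [-0.0, -0.231, 0.973, 0.0]
contact_force: [-0.2, 0.3, -0.2]
width: 0.0306
finger_force: 0.0
```

>>> servo_tool(
  steps=[0,0,0,0,0.6,0,0,3,0,0.6,0,0,3,0,0.6,0,0,3,0,0.6,0,0,0,0,0.6],
)

```text
time_s: 4.05
position: [0.457, 0.3746, -0.0051]
orientation: [-0.001, -0.231, 0.973, -0.0]
contact_force: [0.4, 0.6, 0.1]
width: 0.056
finger_force: 0.0
```

```bash
cat >> h.py <<'E'
def wristpts():
    s=ctrl.read_state();p,d=ctrl.grab_frame("wrist");c=CM["wrist"];K=c["mtx"];M=c["mount"]
    v,u=np.mgrid[0:400,0:640];a=(u-K[0,2])/K[0,0];b=(v-K[1,2])/K[1,1];r=np.hypot(a,b)+1e-9
    t=np.tan(r)/r;P=np.stack([a*t*d,b*t*d,d],-1)@M[:3,:3].T+M[:3,3]
    return s,p,d,P,P@rot(s).as_matrix().T+s["position"]
E
python3 - <<'E'
from h import *
s,p,d,P,X=wristpts();print(s["position"],s["contact_force"],s["width"])
for sgn in(-1,1):
  m=(d>.05)&(P[...,1]*sgn>.02)&(P[...,1]*sgn<.05)&(abs(P[...,0])<.0105)&(X[...,2]>.006)
  q=P[m]*1000;i=np.argsort(-q[:,2])[:8];print(q[i])
E
```

```text
[ 0.457   0.3746 -0.0051] [0.3509 0.6014 0.0699] 0.05600478266970386
[[  9.3507 -28.9689 -19.836 ]
 [ -3.1458 -27.0398 -19.9757]
 [ -1.6106 -26.9285 -20.1942]
 [  7.4914 -27.7266 -20.2638]
 [  9.5506 -30.1604 -20.3575]
 [  7.5577 -27.0649 -20.4017]
 [  9.6166 -29.4964 -20.4985]
 [  8.9492 -30.1647 -20.5516]]
[[  9.279   32.8533 -19.6187]
 [ -3.9936  29.7143 -19.6538]
 [ -2.5144  29.6204 -19.7384]
 [ -2.4244  28.9416 -19.9052]
 [  8.741   30.9141 -19.9205]
 [ -4.5528  29.7017 -19.9872]
 [ -3.1035  29.618  -20.0052]
 [  9.5008  31.483  -20.1224]]
```

>>> servo_tool(
  steps=[0,0,3,0,0.6,0,0,3,0,0.6,0,0,3,0,0.6,0,0,2,0,0.6,0,0,0,0,0.6],
)

```text
time_s: 4.52
position: [0.4572, 0.3747, -0.0158]
orientation: [-0.0, -0.231, 0.973, -0.0]
contact_force: [0.1, -0.1, 0.2]
width: 0.0563
finger_force: 0.0
```

>>> servo_tool(
  steps=[0,0,0,0,0,0,0,0,0,0,0,0,0,0,0,0,0,0,0,0,0,0,0,0,0],
)

```text
time_s: 4.93
position: [0.4577, 0.3751, -0.0151]
orientation: [0.0, -0.231, 0.973, 0.0]
contact_force: [-1.4, -0.1, 0.6]
width: 0.0267
finger_force: 0.4
```

>>> servo_tool(
  steps=[0,0,0,0,0,0,0,0,0,0,0,0,0,0,0,0,0,0,0,0,0,0,0,0,0],
)

```text
time_s: 5.35
position: [0.4576, 0.3751, -0.0151]
orientation: [0.0, -0.231, 0.973, 0.0]
contact_force: [-1.0, -1.1, 1.8]
width: 0.0235
finger_force: 30.0
```

>>> servo_tool(
  steps=[0,0,-5,0,0,0,0,-10,0,0,0,0,-15,0,0,0,0,-20,0,0,0,0,-20,0,0],
)

```text
time_s: 5.77
position: [0.4572, 0.3746, 0.0558]
orientation: [-0.0, -0.231, 0.973, -0.0]
contact_force: [0.1, 1.1, -0.4]
width: 0.0232
finger_force: 30.0
```

>>> servo_tool(
  steps=[0,0,-20,0,0,0,0,-20,0,0,0,0,-15,0,0,0,0,-5,0,0,0,0,0,0,0],
)

```text
time_s: 6.18
position: [0.4584, 0.3756, 0.1166]
orientation: [0.001, -0.231, 0.973, 0.001]
contact_force: [0.3, -0.1, -0.5]
width: 0.0234
finger_force: 30.0
```

```bash
python3 - <<'E'
from h import *
go(.461,-.3815,.11,88)
s,p,d,P,X=wristpts();cv2.imwrite("pics/w3.png",p[:,:,::-1]);print(s["finger_force"],s["width"],s["joint_positions"])
E
```

```text
t 6.18 pos [0.4584 0.3756 0.1166] ya 116.7 w 0.0234 q7 1.16 -> d [ 337.4 -677.7    5.1] spin 28.7
29.999207854270935 0.02342229296979614 [-0.6168  0.6298 -0.1844  1.7518  0.1559  0.771   1.1579]
```

View pics/w3.png

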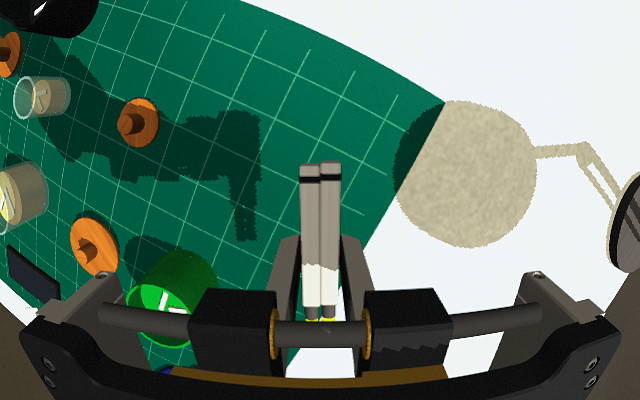

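The wrist view shows both knives gripped side by side (handles at (310,230) and (330,230)), parallel, with the lids untouched. Now I'll carry them to the tray.

>>> servo_tool(
  steps=[7,-14,0,0,0,13.5,-27,0,0,0,13.5,-27,0,0,0,13.5,-27,0,0,0,13.5,-27,0,0,0],
)

```text
time_s: 6.65
position: [0.4566, 0.2367, 0.1135]
orientation: [-0.001, -0.231, 0.973, -0.0]
contact_force: [0.6, -0.2, -0.4]
width: 0.0236
finger_force: 30.0
```

>>> servo_tool(
  steps=[13.5,-27,0,0,0,13.5,-27,0,0,0,13.5,-27,0,0,0,13.5,-27,0,0,0,13.5,-27,0,0,0],
)

```text
time_s: 7.07
position: [0.4569, 0.086, 0.1138]
orientation: [-0.001, -0.231, 0.973, 0.0]
contact_force: [0.8, -0.2, -1.3]
width: 0.0234
finger_force: 30.0
```

>>> servo_tool(
  steps=[13.5,-27,0,0,0,13.5,-27,0,0,0,13.5,-27,0,0,0,13.5,-27,0,0,0,13.5,-27,0,0,0],
)

```text
time_s: 7.48
position: [0.4572, -0.0647, 0.1138]
orientation: [-0.001, -0.231, 0.973, 0.0]
contact_force: [0.5, -0.9, -1.7]
width: 0.0236
finger_force: 30.0
```

>>> servo_tool(
  steps=[13.5,-27,0,0,0,13.5,-27,0,0,0,13.5,-27,0,0,0,13.5,-27,0,0,0,13.5,-27,0,0,0],
)

```text
time_s: 7.9
position: [0.4574, -0.2154, 0.1136]
orientation: [-0.001, -0.231, 0.973, 0.001]
contact_force: [0.1, -0.4, 0.2]
width: 0.0236
finger_force: 30.0
```

>>> servo_tool(
  steps=[13.5,-27,0,0,0,13.5,-27,0,0,0,13.5,-27,0,0,0,10,-20,0,0,0,0,0,0,0,0],
)

```text
time_s: 8.32
position: [0.4568, -0.3332, 0.1132]
orientation: [-0.001, -0.227, 0.974, -0.001]
contact_force: [-0.0, -0.2, -0.9]
width: 0.0235
finger_force: 30.0
```

>>> servo_tool(
  steps=[0,0,0,5.7,0,0,0,0,5.7,0,0,0,0,5.7,0,0,0,0,5.8,0,0,0,0,5.8,0],
)

```text
time_s: 8.73
position: [0.4581, -0.3259, 0.1135]
orientation: [-0.001, 0.02, 1.0, 0.001]
contact_force: [-0.6, -0.4, -1.0]
width: 0.0232
finger_force: 30.0
```

```bash
python3 - <<'E'
from h import *
go(.461,-.3815,-.011,88)
s=ctrl.read_state();print(s["finger_force"],s["joint_positions"])
s,p,d,P,X=wristpts();hsv=cv2.cvtColor(p,cv2.COLOR_RGB2HSV)
# knife lowest/upper surface z of handle tails
m=(d>.05)&(hsv[...,1]<60)&(abs(P[...,1])<.016)&(P[...,0]>.012)&(P[...,0]<.06)&(P[...,2]<.02)
q=P[m]*1000;print(len(q),np.median(q,0)); 
for lo in(12,25,40):print(lo,np.median(q[(q[:,0]>lo)&(q[:,0]<lo+12)],0))
cv2.imwrite("pics/w4.png",p[:,:,::-1])
E
```

```text
t 8.73 pos [ 0.4581 -0.3259  0.1135] ya 87.7 w 0.0232 q7 2.01 -> d [ -5.4 -55.7 124.4] spin -0.3
29.996423721313477 [ 0.6386  0.5958 -0.1067  1.8337  0.0901  0.7195  2.0132]
8385 [  27.5037   -0.4383 -133.3816]
12 [  22.7682   -0.5735 -141.2295]
25 [  28.5533   -1.3048 -133.2378]
40 [ 46.0525   1.1936 -26.4004]
```

View pics/w4.png

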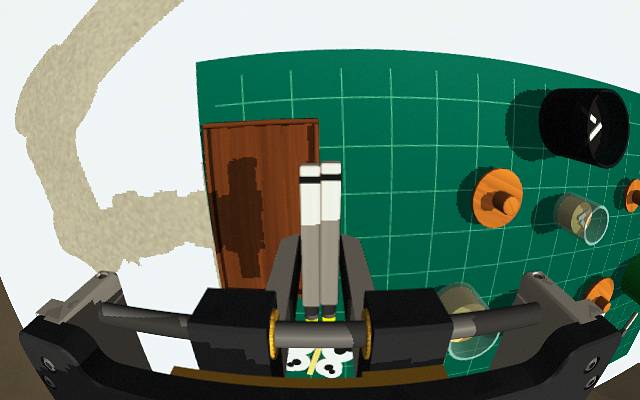

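The wrist view shows the knives level and the tray to the left, centred around (262,205). The butterfly at (315,360) is clear. Next is the lateral shift.

>>> servo_tool(
  steps=[-1,-11,0,0,0,-2,-17,0,0,0,-2,-17,0,0,0,0,-11,0,0,0,0,0,0,0,0],
)

```text
time_s: 9.2
position: [0.4607, -0.3867, 0.1141]
orientation: [-0.0, 0.019, 1.0, -0.001]
contact_force: [0.1, -0.7, -0.7]
width: 0.0234
finger_force: 30.0
```

>>> servo_tool(
  steps=[0,0,20,0,0,0,0,25,0,0,0,0,25,0,0,0,0,15,0,0,0,0,10,0,0],
)

```text
time_s: 9.62
position: [0.4607, -0.3814, 0.0176]
orientation: [-0.001, 0.017, 1.0, 0.001]
contact_force: [-0.3, 0.4, 0.1]
width: 0.0234
finger_force: 30.0
```

```bash
python3 - <<'E'
from h import *
go(.461,-.3815,-.009,88)
E
```

```text
t 9.62 pos [ 0.4607 -0.3814  0.0176] ya 88.1 w 0.0234 q7 2.08 -> d [-0.4 -0.2 26.6] spin 0.1
```

>>> servo_tool(
  steps=[0,0,9,0,0,0,0,7,0,0,0,0,5,0,0,0,0,4,0,0,0,0,2,0,0],
)

```text
time_s: 10.03
position: [0.4621, -0.3834, -0.0072]
orientation: [0.0, 0.018, 1.0, -0.0]
contact_force: [0.0, -0.3, -0.9]
width: 0.0236
finger_force: 30.0
```

>>> servo_tool(
  steps=[0,0,0,0,0,0,0,0,0,0.45,0,0,0,0,0.45,0,0,0,0,0.45,0,0,0,0,0.45],
)

```text
time_s: 10.45
position: [0.4622, -0.3835, -0.0068]
orientation: [0.0, 0.018, 1.0, -0.0]
contact_force: [-0.0, 0.3, 0.0]
width: 0.0419
finger_force: 0.0
```

>>> servo_tool(
  steps=[0,0,0,0,0.45,0,0,0,0,0.45,0,0,0,0,0.45,0,0,-10,0,0.45,0,0,-20,0,0.45],
)

```text
time_s: 10.87
position: [0.4603, -0.382, 0.0215]
orientation: [-0.002, 0.018, 1.0, 0.001]
contact_force: [-0.2, -0.4, 0.3]
width: 0.042
finger_force: 0.0
```

>>> servo_tool(
  steps=[0,0,-30,0,0.45,0,0,-30,0,0.45,0,0,-30,0,0.45,0,0,0,0,0.45,0,0,0,0,0.45],
)

```text
time_s: 11.28
position: [0.4631, -0.3843, 0.1153]
orientation: [0.002, 0.018, 1.0, -0.001]
contact_force: [-1.6, -0.7, -0.7]
width: 0.0424
finger_force: 0.0
```

```bash
python3 - <<'E'
from h import *
p,d=ctrl.grab_frame("side");cv2.imwrite("pics/s5.png",cv2.resize(p[90:190,300:460],None,fx=4,fy=4,interpolation=cv2.INTER_CUBIC)[:,:,::-1])
s,p,d,P,X=wristpts();print(s["finger_force"],s["width"],s["position"]);hsv=cv2.cvtColor(p,cv2.COLOR_RGB2HSV)
m=((d>.05)&(hsv[...,1]<70)&(hsv[...,2]>70)&(X[...,0]>.37)&(X[...,0]<.50)&(X[...,1]<-.34)&(X[...,1]>-.43)&(X[...,2]<.03)&(X[...,2]>.01))
q=X[m];print(len(q),np.median(q,0),cv2.minAreaRect(q[:,:2].astype(np.float32)*1000))
go(.4655,-.1265,.09,90)
E
```

```text
0.0 0.04242253256861165 [ 0.462  -0.3834  0.1135]
2082 [ 0.4529 -0.3822  0.0161] ((453.6138916015625, -382.23760986328125), (23.670738220214844, 93.38557434082031), 87.91654968261719)
t 11.38 pos [ 0.4613 -0.3829  0.1124] ya 88.0 w 0.042 q7 2.09 -> d [  4.8 256.4  22.6] spin -2.0
```

View pics/s5.png

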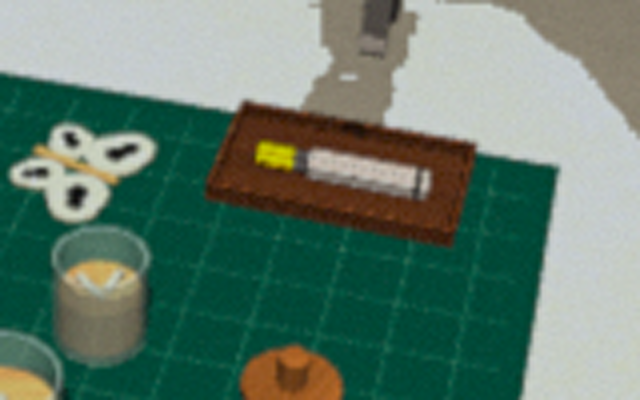

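The side view shows both knives flat in the tray, side by side, and the butterfly in place. The measured handle centre is (0.453,-0.382), yaw −2°. Next is the medium lid.

>>> servo_tool(
  steps=[1,15,0,0,0.5,1,32,0,0,0.5,1,32,0,0,0.5,1,32,0,0,0.5,0,32,0,0,0.5],
)

```text
time_s: 11.8
position: [0.4612, -0.2384, 0.1112]
orientation: [-0.002, 0.018, 1.0, 0.001]
contact_force: [0.8, 0.3, 0.4]
width: 0.0468
finger_force: 0.0
```

>>> servo_tool(
  steps=[0,32,0,0,0.5,0,32,0,0,0.5,0,32,0,0,0.5,0,17,0,0,0.5,0,0,20,0,0.5],
)

```text
time_s: 12.22
position: [0.4685, -0.1224, 0.0937]
orientation: [0.001, 0.014, 1.0, 0.001]
contact_force: [-0.0, -1.5, 0.1]
width: 0.0472
finger_force: 0.0
```

>>> servo_tool(
  steps=[0,0,0,0,0.5,0,0,0,0,0.5,0,0,0,0,0.5,0,0,0,0,0.5,0,0,0,0,0.5],
)

```text
time_s: 12.63
position: [0.4671, -0.1282, 0.0931]
orientation: [0.0, 0.018, 1.0, -0.0]
contact_force: [-0.8, 0.1, 0.3]
width: 0.0468
finger_force: 0.0
```

```bash
cat >> h.py <<'E'
def knob(zt=.046,x=None,y=None,r=.05):
    s,p,d,P,X=wristpts();m=(d>.05)&(abs(X[...,2]-zt)<.006)&(np.hypot(X[...,0]-x,X[...,1]-y)<r)
    q=X[m];c,rad=cv2.minEnclosingCircle(q[:,:2].astype(np.float32)*1000)
    print("circle at z",zt,len(q),(q.min(0)+q.max(0))/2,np.ptp(q,0)[:2],"encl",np.round(c,1),round(rad,1));return q
E
python3 - <<'E'
from h import *
knob(.046,.4655,-.1265,.03);knob(.020,.4655,-.1265,.045)
go(.4655,-.1265,.004)
E
```

```text
circle at z 0.046 501 [ 0.4656 -0.1256  0.0437] [0.0216 0.0215] encl [ 465.8 -125.8] 11.0
circle at z 0.02 3617 [ 0.466  -0.1258  0.0203] [0.0689 0.0687] encl [ 466.  -125.3] 35.2
t 12.73 pos [ 0.4671 -0.1279  0.0931] ya 87.9 w 0.0469 q7 1.66 -> d [ 1.7  1.4 89.1] spin 0
```

>>> servo_tool(
  steps=[1.5,2.3,10,0,0.5,0,0,22,0,0.5,0,0,25,0,0.5,0,0,18,0,0.5,0,0,9,0,0.5],
)

```text
time_s: 13.15
position: [0.4645, -0.125, 0.0072]
orientation: [-0.001, 0.018, 1.0, 0.0]
contact_force: [-0.9, 0.2, 0.3]
width: 0.0471
finger_force: 0.0
```

>>> servo_tool(
  steps=[0,0,4,0,0.5,0,0,0,0,0.5,0,0,0,0,0,0,0,0,0,0,0,0,0,0,0],
)

```text
time_s: 13.57
position: [0.4663, -0.1252, 0.0057]
orientation: [0.001, 0.018, 1.0, -0.0]
contact_force: [-0.3, 0.6, -0.1]
width: 0.0304
finger_force: 0.0
```

>>> servo_tool(
  steps=[0,0,0,0,0,0,0,0,0,0,0,0,0,0,0,0,0,0,0,0,0,0,0,0,0],
)

```text
time_s: 13.98
position: [0.4661, -0.1252, 0.0054]
orientation: [0.001, 0.018, 1.0, -0.0]
contact_force: [-1.1, 0.3, 6.3]
width: 0.0212
finger_force: 30.0
```

>>> servo_tool(
  steps=[0,0,-5,0,0,0,0,-15,0,0,0,0,-25,0,0,0,0,-30,0,0,0,0,-30,0,0],
)

```text
time_s: 14.4
position: [0.4646, -0.1246, 0.1107]
orientation: [-0.001, 0.018, 1.0, 0.0]
contact_force: [0.9, -0.0, -0.7]
width: 0.0214
finger_force: 30.0
```

```bash
python3 - <<'E'
from h import *
go(.6116,-.1584,.12)
E
```

```text
t 14.4 pos [ 0.4646 -0.1246  0.1107] ya 88.0 w 0.0214 q7 1.66 -> d [-148.1  -28.6   -9.6] spin 0
```

>>> servo_tool(
  steps=[-14,-3,-2,0,0,-24,-5,-2,0,0,-24,-5,-2,0,0,-24,-5,-2,0,0,-24,-4,-2,0,0],
)

```text
time_s: 14.82
position: [0.5753, -0.1512, 0.1202]
orientation: [-0.0, 0.018, 1.0, -0.0]
contact_force: [0.1, -0.2, -0.3]
width: 0.0212
finger_force: 30.0
```

>>> servo_tool(
  steps=[-24,-4,0,0,0,-14,-2.6,0,0,0,0,0,0,0,0,0,0,0,0,0,0,0,0,0,0],
)

```text
time_s: 15.23
position: [0.6108, -0.1584, 0.1194]
orientation: [-0.001, 0.018, 1.0, 0.0]
contact_force: [-0.7, 0.5, -0.4]
width: 0.0211
finger_force: 30.0
```

```bash
python3 - <<'E'
from h import *
go(.6116,-.1584,.067)
p,d=ctrl.grab_frame("side");cv2.imwrite("pics/s6.png",cv2.resize(p[90:260,220:460],None,fx=3,fy=3,interpolation=cv2.INTER_CUBIC)[:,:,::-1])
s,p,d,P,X=wristpts();m=(d>.05)&(abs(X[...,2]-.0735)<.004)&(np.hypot(X[...,0]-.6116,X[...,1]+.1584)<.045)
q=X[m];print(len(q),q.min(0),q.max(0))
E
```

```text
t 15.23 pos [ 0.6108 -0.1584  0.1194] ya 88.0 w 0.0211 q7 1.68 -> d [-0.9  0.  52.4] spin 0
498 [ 0.5791 -0.1878  0.0698] [ 0.6069 -0.1235  0.0761]
```

View pics/s6.png

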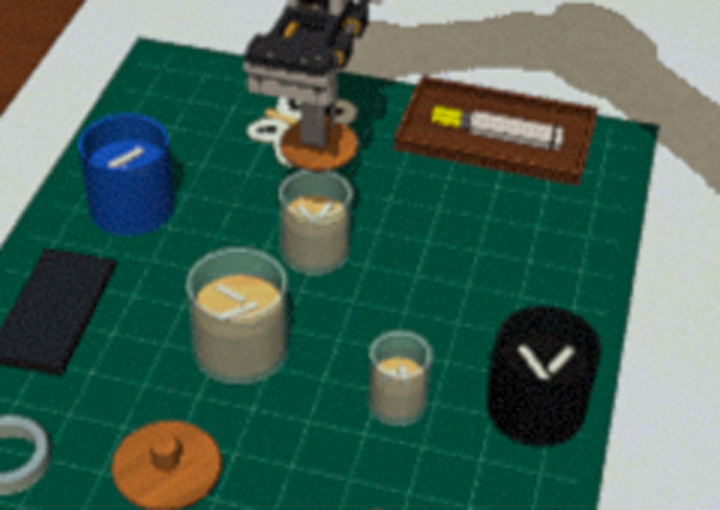

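The side view shows the medium lid, level, over the medium jar at (315,195); the wrist rim points agree with its centre. Lowering.

>>> servo_tool(
  steps=[-1,0,12,0,0,0,0,14,0,0,0,0,12,0,0,0,0,6,0,0,0,0,4,0,0],
)

```text
time_s: 15.75
position: [0.6123, -0.1586, 0.0702]
orientation: [-0.001, 0.018, 1.0, 0.0]
contact_force: [-0.2, -0.3, -0.5]
width: 0.0215
finger_force: 30.0
```

>>> servo_tool(
  steps=[0,0,3,0,0,0,0,1,0,0,0,0,0,0,0,0,0,0,0,0,0,0,0,0,0],
)

```text
time_s: 16.17
position: [0.6139, -0.1589, 0.0683]
orientation: [0.0, 0.018, 1.0, -0.0]
contact_force: [0.1, 0.3, -0.7]
width: 0.0212
finger_force: 30.0
```

```bash
python3 - <<'E'
from h import *
go(.6116,-.1584,.0665);print(ctrl.read_state()["contact_force"])
E
```

```text
t 16.17 pos [ 0.6139 -0.1589  0.0683] ya 88.0 w 0.0212 q7 1.67 -> d [2.3 0.4 1.8] spin 0
[ 0.054   0.2683 -0.7144]
```

>>> servo_tool(
  steps=[0,0,1.5,0,0,0,0,0,0,0,0,0,0,0,0.5,0,0,0,0,0.5,0,0,0,0,0.5],
)

```text
time_s: 16.58
position: [0.6135, -0.1589, 0.0663]
orientation: [0.0, 0.018, 1.0, -0.0]
contact_force: [0.1, -0.2, -0.2]
width: 0.0378
finger_force: 0.0
```

>>> servo_tool(
  steps=[0,0,0,0,0.5,0,0,0,0,0.5,0,0,-10,0,0.5,0,0,-25,0,0.5,0,0,-30,0,0.5],
)

```text
time_s: 17.0
position: [0.6119, -0.1584, 0.1308]
orientation: [-0.002, 0.018, 1.0, 0.0]
contact_force: [0.2, -0.1, -0.0]
width: 0.0472
finger_force: 0.0
```

```bash
python3 - <<'E'
from h import *
knob(.107,.6116,-.1584,.03);q=knob(.081,.6116,-.1584,.045);A=np.c_[q[:,:2],np.ones(len(q))];print("slope",np.linalg.lstsq(A,q[:,2],rcond=None)[0],np.median(q[:,2]))
go(.4705,.163,.13)
E
```

```text
circle at z 0.107 576 [ 0.6131 -0.1577  0.1046] [0.0201 0.0213] encl [ 613.2 -157.6] 11.0
circle at z 0.081 4026 [ 0.6135 -0.1573  0.081 ] [0.0691 0.0689] encl [ 613.7 -157.4] 35.2
slope [ 0.0028 -0.0012  0.0782] 0.08016890712246127
t 17.1 pos [ 0.6173 -0.1596  0.1367] ya 88.0 w 0.0472 q7 1.68 -> d [158.2 317.2   4.7] spin 0
```

The medium lid is seated: level, disc top at 80 mm, centred. Next is the small lid.

>>> servo_tool(
  steps=[7,13,0,0,0.5,13.2,26.4,0,0,0.5,13.2,26.4,0,0,0.5,13.2,26.4,0,0,0.5,13.2,26.4,0,0,0.5],
)

```text
time_s: 17.52
position: [0.5571, -0.0371, 0.1315]
orientation: [0.0, 0.018, 1.0, 0.0]
contact_force: [0.5, -0.0, 1.0]
width: 0.0467
finger_force: 0.0
```

>>> servo_tool(
  steps=[13.2,26.4,0,0,0.5,13.2,26.4,0,0,0.5,13.2,26.4,0,0,0.5,13.2,26.4,0,0,0.5,13.2,26.4,0,0,0.5],
)

```text
time_s: 17.93
position: [0.4959, 0.0973, 0.1316]
orientation: [0.0, 0.018, 1.0, 0.0]
contact_force: [-0.1, 0.4, 0.0]
width: 0.0465
finger_force: 0.0
```

>>> servo_tool(
  steps=[13.2,26.4,0,0,0.5,13.2,26.4,0,0,0.5,6,13,20,0,0.5,0,0,20,0,0.5,0,0,0,0,0.5],
)

```text
time_s: 18.35
position: [0.4639, 0.1635, 0.0891]
orientation: [-0.002, 0.016, 1.0, -0.001]
contact_force: [-0.3, 0.5, -0.6]
width: 0.0466
finger_force: 0.0
```

>>> servo_tool(
  steps=[0,0,0,0,0.5,0,0,0,0,0.5,0,0,0,0,0.5,0,0,0,0,0.5,0,0,0,0,0.5],
)

```text
time_s: 18.77
position: [0.4672, 0.1627, 0.092]
orientation: [0.001, 0.018, 1.0, 0.0]
contact_force: [-0.5, 0.2, 0.4]
width: 0.0469
finger_force: 0.0
```

```bash
python3 - <<'E'
from h import *
q=knob(.046,.4705,.163,.03);c=(q.min(0)+q.max(0))/2
go(c[0],c[1],.0055)
E
```

```text
circle at z 0.046 489 [0.471  0.165  0.0438] [0.0204 0.0215] encl [471.  164.9] 11.1
t 18.82 pos [0.4671 0.1627 0.0919] ya 87.9 w 0.0472 q7 1.07 -> d [-3.7  2.4 86.4] spin 0
```

>>> servo_tool(
  steps=[-3.7,2.4,10,0,0.5,0,0,22,0,0.5,0,0,25,0,0.5,0,0,17,0,0.5,0,0,8,0,0.5],
)

```text
time_s: 19.23
position: [0.4691, 0.1648, 0.0068]
orientation: [-0.002, 0.018, 1.0, -0.001]
contact_force: [-0.0, 0.4, -0.0]
width: 0.0468
finger_force: 0.0
```

>>> servo_tool(
  steps=[0,0,4,0,0.5,0,0,0,0,0.5,0,0,0,0,0,0,0,0,0,0,0,0,0,0,0],
)

```text
time_s: 19.65
position: [0.471, 0.1655, 0.0061]
orientation: [0.001, 0.018, 1.0, 0.0]
contact_force: [0.4, -0.1, 0.1]
width: 0.03
finger_force: 0.0
```

>>> servo_tool(
  steps=[0,0,0,0,0,0,0,0,0,0,0,0,0,0,0,0,0,0,0,0,0,0,0,0,0],
)

```text
time_s: 20.07
position: [0.4708, 0.1654, 0.0058]
orientation: [0.001, 0.018, 1.0, 0.0]
contact_force: [-0.6, -0.9, 5.1]
width: 0.0211
finger_force: 29.9
```

>>> servo_tool(
  steps=[0,0,-5,0,0,0,0,-15,0,0,0,0,-25,0,0,0,0,-30,0,0,0,0,-30,0,0],
)

```text
time_s: 20.48
position: [0.4693, 0.1649, 0.1111]
orientation: [-0.001, 0.018, 1.0, -0.0]
contact_force: [0.4, 1.3, -0.4]
width: 0.0216
finger_force: 29.8
```

```bash
python3 - <<'E'
from h import *
go(.4925,.0090,.11)
E
```

```text
t 20.48 pos [0.4693 0.1649 0.1111] ya 88.0 w 0.0216 q7 1.08 -> d [ -28.7 -155.     1.1] spin 0
```

>>> servo_tool(
  steps=[-3,-13,0,0,0,-5,-26,0,0,0,-5,-26,0,0,0,-5,-26,0,0,0,-5,-26,0,0,0],
)

```text
time_s: 20.9
position: [0.4888, 0.0464, 0.1104]
orientation: [-0.0, 0.017, 1.0, -0.0]
contact_force: [0.5, 0.2, -0.1]
width: 0.0217
finger_force: 29.8
```

>>> servo_tool(
  steps=[-5,-26,0,0,0,-1,-12,0,0,0,0,0,0,0,0,0,0,0,0,0,0,0,0,0,0],
)

```text
time_s: 21.32
position: [0.4935, 0.0108, 0.1103]
orientation: [-0.0, 0.017, 1.0, 0.0]
contact_force: [-1.0, 0.8, -0.9]
width: 0.0211
finger_force: 29.8
```

```bash
python3 - <<'E'
from h import *
go(.4925,.0092,.0565)
s,p,d,P,X=wristpts();m=(d>.05)&(abs(X[...,2]-.0635)<.004)&(np.hypot(X[...,0]-.4925,X[...,1]-.009)<.04)
q=X[m];print(len(q),q.min(0),q.max(0))
E
```

```text
t 21.32 pos [0.4935 0.0108 0.1103] ya 88.1 w 0.0211 q7 1.38 -> d [ 1.  -1.7 53.8] spin 0
484 [ 0.4654 -0.0164  0.0596] [0.4952 0.0349 0.0665]
```

>>> servo_tool(
  steps=[1.5,-1.7,12,0,0,0,0,14,0,0,0,0,12,0,0,0,0,6,0,0,0,0,4,0,0],
)

```text
time_s: 21.78
position: [0.4917, 0.009, 0.0616]
orientation: [-0.001, 0.017, 1.0, 0.0]
contact_force: [-0.4, 0.5, 0.4]
width: 0.0214
finger_force: 29.8
```

>>> servo_tool(
  steps=[0,0,3,0,0,0,0,2,0,0,0,0,0,0,0,0,0,0,0,0,0,0,0,0,0],
)

```text
time_s: 22.2
position: [0.4925, 0.0077, 0.0576]
orientation: [0.0, 0.018, 1.0, 0.0]
contact_force: [0.1, -1.1, -0.2]
width: 0.0212
finger_force: 29.8
```

>>> servo_tool(
  steps=[0,0,0,0,0,0,0,0,0,0.5,0,0,0,0,0.5,0,0,0,0,0.5,0,0,0,0,0.5],
)

```text
time_s: 22.62
position: [0.4923, 0.0076, 0.0573]
orientation: [0.0, 0.018, 1.0, 0.0]
contact_force: [0.1, 0.0, 0.2]
width: 0.0445
finger_force: 0.0
```

>>> servo_tool(
  steps=[0,0,0,0,0.5,0,0,-10,0,0.5,0,0,-25,0,0.5,0,0,-30,0,0.5,0,0,0,0,0.5],
)

```text
time_s: 23.03
position: [0.4957, 0.0079, 0.127]
orientation: [0.004, 0.018, 1.0, 0.0]
contact_force: [0.3, 0.8, 0.3]
width: 0.047
finger_force: 0.0
```

```bash
python3 - <<'E'
from h import *
knob(.097,.4925,.009,.03);q=knob(.071,.4925,.009,.04);A=np.c_[q[:,:2],np.ones(len(q))];print("slope",np.linalg.lstsq(A,q[:,2],rcond=None)[0],np.median(q[:,2]))
go(.6545,.1385,.12)
E
```

```text
circle at z 0.097 552 [0.4923 0.0082 0.0945] [0.021  0.0201] encl [492.2   8.5] 10.9
circle at z 0.071 2181 [0.4924 0.0087 0.0711] [0.0531 0.0534] encl [492.2   8.4] 27.2
slope [ 0.0045 -0.0014  0.0679] 0.07010005592655918
t 23.13 pos [0.4933 0.0077 0.1238] ya 88.0 w 0.047 q7 1.38 -> d [-156.4  136.4    4.3] spin 0
```

The small lid is seated (disc top 70 mm, level). Next is the large lid.

>>> servo_tool(
  steps=[-11,10,0,0,0.5,-22,19,0,0,0.5,-22,19,0,0,0.5,-22,19,0,0,0.5,-22,19,0,0,0.5],
)

```text
time_s: 23.55
position: [0.5942, 0.0907, 0.1211]
orientation: [-0.001, 0.018, 1.0, -0.0]
contact_force: [0.7, 0.2, 0.9]
width: 0.0466
finger_force: 0.0
```

>>> servo_tool(
  steps=[-22,19,0,0,0.5,-22,19,0,0,0.5,-13,12,15,0,0.5,0,0,15,0,0.5,0,0,0,0,0.5],
)

```text
time_s: 23.97
position: [0.65, 0.1386, 0.0877]
orientation: [-0.004, 0.017, 1.0, -0.001]
contact_force: [-0.9, -0.7, -0.7]
width: 0.0473
finger_force: 0.0
```

>>> servo_tool(
  steps=[0,0,0,0,0.5,0,0,0,0,0.5,0,0,0,0,0.5,0,0,0,0,0.5,0,0,0,0,0.5],
)

```text
time_s: 24.38
position: [0.6533, 0.1377, 0.0932]
orientation: [0.001, 0.018, 1.0, 0.0]
contact_force: [0.7, 0.5, -0.1]
width: 0.0471
finger_force: 0.0
```

```bash
python3 - <<'E'
from h import *
q=knob(.046,.6545,.138,.03);c=(q.min(0)+q.max(0))/2
go(c[0],c[1],.0055)
E
```

```text
circle at z 0.046 484 [0.6542 0.1402 0.0435] [0.0206 0.0215] encl [654.6 139.8] 11.1
t 24.43 pos [0.6532 0.1379 0.0931] ya 88.0 w 0.0467 q7 1.22 -> d [-0.8  2.3 87.6] spin 0
```

>>> servo_tool(
  steps=[-0.8,2.3,10,0,0.5,0,0,22,0,0.5,0,0,25,0,0.5,0,0,18,0,0.5,0,0,8,0,0.5],
)

```text
time_s: 24.85
position: [0.6516, 0.14, 0.006]
orientation: [-0.002, 0.018, 1.0, -0.001]
contact_force: [-0.1, 0.2, 0.2]
width: 0.0471
finger_force: 0.0
```

>>> servo_tool(
  steps=[0,0,4,0,0.5,0,0,0,0,0.5,0,0,0,0,0,0,0,0,0,0,0,0,0,0,0],
)

```text
time_s: 25.27
position: [0.6548, 0.1406, 0.0065]
orientation: [0.001, 0.018, 1.0, 0.0]
contact_force: [-0.4, -0.2, 0.5]
width: 0.0299
finger_force: 0.0
```

>>> servo_tool(
  steps=[0,0,0,0,0,0,0,0,0,0,0,0,0,0,0,0,0,0,0,0,0,0,0,0,0],
)

```text
time_s: 25.68
position: [0.6545, 0.1403, 0.0062]
orientation: [0.001, 0.018, 1.0, 0.0]
contact_force: [-0.3, -0.7, 4.5]
width: 0.0216
finger_force: 30.0
```

>>> servo_tool(
  steps=[0,0,-5,0,0,0,0,-15,0,0,0,0,-30,0,0,0,0,-35,0,0,0,0,-35,0,0],
)

```text
time_s: 26.1
position: [0.6527, 0.1403, 0.1257]
orientation: [-0.001, 0.018, 1.0, -0.0]
contact_force: [0.1, -0.3, -0.3]
width: 0.0208
finger_force: 30.0
```

```bash
python3 - <<'E'
from h import *
go(.6428,-.0140,.13)
E
```

```text
t 26.1 pos [0.6527 0.1403 0.1257] ya 88.0 w 0.0208 q7 1.22 -> d [   4.5 -154.6   -4.3] spin 0
```

>>> servo_tool(
  steps=[0,-13,-1,0,0,1,-26,-1,0,0,1,-26,-1,0,0,1,-26,-1,0,0,1,-26,0,0,0],
)

```text
time_s: 26.52
position: [0.6451, 0.0224, 0.129]
orientation: [-0.0, 0.017, 1.0, -0.0]
contact_force: [0.0, -0.5, -0.5]
width: 0.021
finger_force: 30.0
```

>>> servo_tool(
  steps=[0,-26,0,0,0,0,-12,0,0,0,0,0,0,0,0,0,0,0,0,0,0,0,0,0,0],
)

```text
time_s: 26.93
position: [0.6444, -0.0115, 0.1291]
orientation: [-0.0, 0.016, 1.0, 0.001]
contact_force: [0.1, 1.0, -0.9]
width: 0.0213
finger_force: 30.0
```

```bash
python3 - <<'E'
from h import *
go(.6428,-.0140,.0775)
s,p,d,P,X=wristpts();m=(d>.05)&(abs(X[...,2]-.0835)<.004)&(np.hypot(X[...,0]-.6428,X[...,1]+.014)<.055)
q=X[m];print(len(q),q.min(0),q.max(0))
E
```

```text
t 26.93 pos [ 0.6444 -0.0115  0.1291] ya 88.1 w 0.0213 q7 1.45 -> d [ 1.5 -2.7 51.5] spin 0
624 [ 0.5993 -0.0547  0.0796] [0.6338 0.0251 0.0862]
```

>>> servo_tool(
  steps=[1.5,-2,12,0,0,0,0,14,0,0,0,0,12,0,0,0,0,6,0,0,0,0,4,0,0],
)

```text
time_s: 27.4
position: [0.6422, -0.015, 0.0801]
orientation: [-0.001, 0.017, 1.0, 0.0]
contact_force: [-1.2, 0.5, -0.7]
width: 0.0214
finger_force: 30.0
```

>>> servo_tool(
  steps=[0,0,2,0,0,0,0,1.5,0,0,0,0,0,0,0,0,0,0,0,0,0,0,0,0,0],
)

```text
time_s: 27.82
position: [0.6432, -0.0164, 0.0783]
orientation: [0.0, 0.018, 1.0, 0.0]
contact_force: [-0.4, 0.1, -1.2]
width: 0.0211
finger_force: 30.0
```

>>> servo_tool(
  steps=[0,0,0,0,0,0,0,0,0,0.5,0,0,0,0,0.5,0,0,0,0,0.5,0,0,0,0,0.5],
)

```text
time_s: 28.23
position: [0.643, -0.0164, 0.0779]
orientation: [0.0, 0.018, 1.0, -0.0]
contact_force: [-0.2, 0.2, 0.3]
width: 0.0438
finger_force: 0.0
```

>>> servo_tool(
  steps=[0,0,0,0,0.5,0,0,-10,0,0.5,0,0,-25,0,0.5,0,0,-30,0,0.5,0,0,-30,0,0.5],
)

```text
time_s: 28.65
position: [0.6423, -0.0164, 0.1741]
orientation: [-0.001, 0.018, 1.0, 0.0]
contact_force: [0.7, -0.2, -0.4]
width: 0.0468
finger_force: 0.0
```

```bash
python3 - <<'E'
from h import *
knob(.117,.6428,-.0138,.03);q=knob(.091,.6428,-.0138,.055);A=np.c_[q[:,:2],np.ones(len(q))];print("slope",np.linalg.lstsq(A,q[:,2],rcond=None)[0],np.median(q[:,2]))
p,d=ctrl.grab_frame("side");cv2.imwrite("pics/s7.png",cv2.resize(p[90:260,220:460],None,fx=3,fy=3,interpolation=cv2.INTER_CUBIC)[:,:,::-1])
E
```

```text
circle at z 0.117 458 [ 0.6428 -0.0155  0.1146] [0.0211 0.0203] encl [642.9 -15.8] 11.1
circle at z 0.091 5489 [ 0.643  -0.0149  0.0912] [0.0872 0.0866] encl [643.3 -15. ] 44.1
slope [ 0.0003 -0.0011  0.09  ] 0.09021752339916564
```

View pics/s7.png

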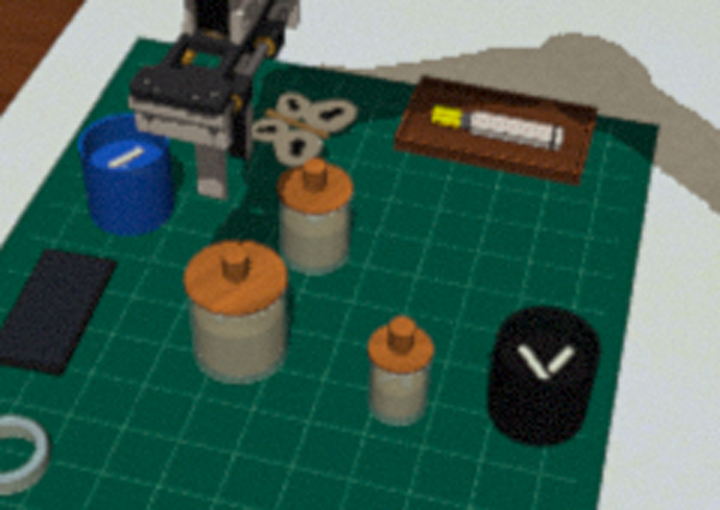

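The side view shows all three jars closed, with level lids at (237,275), (315,185) and (400,345). Both knives lie in the tray, the butterfly hasn't moved, and the gripper is clear of everything.

```bash
python3 -c "
from station import ctrl
print(ctrl.sign_off())"
```

```text
the job is handed in; nothing more can be done
None
```

Both knives lie side by side in the tray, each jar is closed with its own lid seated level, the butterfly hasn't moved, and the job was handed in at about 29 s; no verdict was returned.

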